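# Clamp a wax tin in a ratchet bench press with a left-hand lock

## Task

Clamp the small round wax tin in the little bench press so that its newly glued lid sets: first free the press by turning its left-hand-threaded lock knob clockwise until the engraved line on the knob points at the mark on the flange, then pull the rail up at least three clicks and let the pawl hold it. Set the tin upright on the middle of the tray's round rubber pad and, with the foot still held up, slide the tray fully home under it; then lift the pawl lever and keep it lifted until the foot has come all the way down onto the tin. Leave the rail unlocked, and do not tip the tin or disturb the other things on the desk.

Things in the scene. Friction and masses are not known exactly. Their poses are not given: they have to be found in the camera images.
- press: Fixed grey bench press, 185 x 340 mm, 170 high. Origin on the desk top; its x points to the back (away from the robot, within 0.2 rad), y left, z up; offsets (x, y, z) mm below are in this frame. Toothed upright rail at (42, 0); its arm carries spindle, foot and pull knob at (-60, 0). Pawl lever out to the left, lock knob right of the rail, tray along y at the front. Tray guides 17 high.
- press_rail (a joint): height of rail, foot and pull knob above lowest, 0 to 0.055 m. Let go, the pawl holds it at about 0.009, 0.019, 0.029, 0.039, 0.049 (clicks 1 to 5). 0.5 kg, damper 60 N s/m: with the pawl lifted it sinks by itself at 0.08 m/s; pulling up at 0.05 m/s takes 8 to 12 N. It cannot rise while the lock's dog lies over its lug.
- pull_knob (a point): middle of the round black pull knob (27 diameter, narrow neck below, top 14 mm above this point) on the press arm; at (-60, 0, 154) with the rail down; moves up with the rail. Grasp from above.
- foot_face (a point): centre of the underside of the round pressing foot (52 diameter); at (-60, 0, 26) with the rail down, 6 mm above the tray pad; it moves with the rail. On the tin it stops with press_rail at about 0.011.
- pawl (a joint): angle of the pawl lever, 0 (level, spring-held in the teeth) to 0.5 rad (ball lifted); the pawl is clear of the teeth from about 0.2 rad. Its spring takes under 1.5 N at the ball and snaps it back when let go. Hinge axis along the press x axis at (21, 9, 102).
- pawl_ball (a point): centre of the black ball (20 diameter) at the free left end of the pawl lever (rod 8 thick), 96 mm from the hinge: at (21, 105, 102) when the lever is level; lifting it 36 mm turns it by 0.38 rad. Pinch it from above, fingers closing along the press x axis.
- lock_knob (a joint): turn of the lock knob, clockwise from above positive: 0 = locked stop (starts 0 to 0.15), 1.4 rad = line at the flange's mark (free; counts from 1.2), 1.55 = end stop. Left-hand thread: clockwise it rises 3 mm a radian. It stays where it is left (friction 0.05 N m).
- lock_grip (a point): centre of the fluted black lock knob (40 diameter, 24 high, top 10 mm above) on its upright axis, at (42, -75, 148) when locked. A pale line on its top, centre to rim, points left (+y) when locked, nearly straight back (+x) when free, at the dark raised mark on the flange (52 diameter) below. A steel dog 10 wide, top at z = 130, turns with it under the line, over the rail's lug when locked.
- tray (a joint): slide of the tray towards +y (left): 0 = pulled out, 0.14 m = home under the foot (end stop). Starts at 0 to 0.02. Friction 1.5 N.
- tray_pad (a point): centre of the top of the round rubber pad (60 diameter, 2 thick) on the aluminium tray (76 x 156 mm, its top 18 mm above the desk); pad top 20 mm above the desk; at (-60, -140, 20) with the tray pulled out, straight under the foot when home.
- tray_knob (a point): grip point of the upright black knob (20 diameter, 37 high, its top 11 mm above this point) at the tray's right end, 105 mm to the right (-y) of the pad centre, 44 mm above the desk.
- wax_tin: low plain round metal tin, 46 diameter, 17 high, origin at the centre of its underside, z up. Stands on the desk to the left of the press; the other two things that may stand at its places are the tape roll and a jar.
- tape_roll: bystander: roll of tape with a hole, 52 diameter, 16 high, origin under its centre; leave it.
- bead_jar_1: bystander: small jar with a black lid, 34 diameter, 45 high, origin under its centre; leave it.
- cement_bottle: bystander: small bottle with a black cap, 26 diameter, 58 high, origin under its centre, at the back left; leave it.
- pliers: bystander: pliers lying flat, 114 x 35 x 10, at the back left; leave them.

How it is judged (in metres and radians):
On the way, in this order (a step that is already met when the one before it is completed fails the run):
1. the lock knob is turned clockwise until its line is at the mark, the rail still down (value of joint lock_knob above 1.2 rad and value of joint press_rail below 0.006 m), for 0.2 s.
2. the rail is up at least three clicks and held by the pawl alone, the fingers off the press (value of joint press_rail above 0.026 m and value of joint pawl below 0.1 rad and contact force between the fingers and press below 0.3 N and velocity of joint press_rail below 0.005 m/s), for 0.3 s.
3. the tray is fully home with the tin upright on its pad while the foot is still held up (value of joint tray above 0.134 m and horizontal distance between wax_tin and tray_pad below 0.012 m and angle between wax_tin's own z axis and vertical below 0.12 rad and z of wax_tin in the frame of tray_pad below 0.004 m and value of joint press_rail above 0.026 m), for 0.2 s.
At the end, for the whole second after the job is handed in: the tin stands upright and still on the tray pad within 12 mm of its centre (15 mm of the foot's axis), tray home (over 0.134 m), foot down on the tin (press_rail 0.0095 to 0.013 m), pawl lever let go (under 0.25 rad), lock knob still free (over 1.2 rad), press released (value of joint press_rail between 0.0095 and 0.013 m and value of joint pawl below 0.25 rad and value of joint tray above 0.134 m and value of joint lock_knob above 1.2 rad and horizontal distance between wax_tin and tray_pad below 0.012 m and angle between wax_tin's own z axis and vertical below 0.12 rad and z of wax_tin in the frame of tray_pad below 0.004 m and horizontal distance between wax_tin and foot_face below 0.015 m and linear speed of wax_tin below 0.01 m/s and contact force between the fingers and press below 0.3 N); the robot touches nothing.
It fails at once if the tin is tipped over (angle between wax_tin's own z axis and vertical above 0.6 rad).
It fails at once if a bystander (tape roll, jar, bottle, pliers) is moved more than 20 mm (distance of any of tape_roll, bead_jar_1, cement_bottle, pliers from where it was at the start of the episode above 0.02 m).
It also fails if it takes over 72 s, if anything falls off the work surface, if the arm or the gripper's body presses on something with over 40 N, if the wrist force passes 120 N, or if a joint passes its speed limit or range.

## Robot

A 6-joint arm with a two-finger parallel gripper is mounted at the origin on a cart in front of the work surface, level with it; the furniture and walls round the work are solid. World frame = base frame: x ahead of the robot, y to its left, z up, the work surface at z = 0. Lengths are in mm, angles in rad, forces in N, time in s.
With the tool pointing down it reaches from about 350 to 975 mm from the base axis. Payload 7.1 kg.
Tool frame: the origin (TCP) lies on the centre line of the jaws, within the pads' length; the fingertips stand 17 mm ahead of it and the grasp point (between the pads) lies 2 mm behind it (tip_extent is the distance from the TCP to the fingertips, in mm); z points along the fingers, y is the line along which they close (so a half turn about z gives the same grasp; the last joint's range is limited). The gripper opens to 88 mm and grips with 3 to 60 N. Pads are 20 mm wide; open, the fingers measure 115 mm over their backs; the gripper's body (75 mm by 178 mm) begins 61 mm behind the grasp point.
Start: joints at [1.262, 0.423, 1.63, -0, 1.089, -0.019], TCP at [178.569, 598.931, 239.675] pointing down, gripper open.
Joint ranges: [-3, 3], [-0.9, 2.11], [0.09, 2.58], [-1.31, 4.45], [0.11, 2.69], [-2.54, 2.54]. Speed limits (rad/s): [2.39, 2.39, 3.01, 3.14, 3.14, 3.14].

## Interface

Orientations are given as a rotation vector (axis times angle).
In Python, from workcell import get_obs, get_image, camera_model, close_job, look_for, outline_of, pinpoint, tip_extent gives the robot as it stands.
- The arm moves only by the shell command python3 -m jog 'ROWS'. ROWS is text: rows parted by semicolons, each of 7 numbers parted by spaces: the shift along the tool's x, y, z as a fraction of full scale, then the turn, a rotation vector about the tool's x, y, z as a fraction of full scale, then the closure, from -1 (fully open) to 1 (shut). A call has 1 to 8 rows; each row is the pose to reach, as a shift and turn from the pose commanded when the call began, along the tool's axes at that moment; what a row does not reach only later rows make up. Full scale, the value 1, is 0.2 m for a shift and 30 degrees for a turn. A row lasts 1/10 s, in which the tool goes at most 50 mm and 8.59 degrees, less where a joint would pass 70% of its speed; a pose out of reach is approached as far as the arm can. A call with a number of a shift or a turn outside -1 to 1 is refused whole. A call with a gripper value outside its range is refused whole. The fingers move at their own pace and stop on an object; the grip force is fixed at half the most. Time passes only in rows, so rows that repeat a pose let the fingers close. It gives the time, the measured TCP pose, the force, the opening and the grip force at its end, in the units of the state.
- get_obs(): the state, without advancing time (a new reading comes with each control period).
- get_image(name): name is "scene" or "top" or "wrist"; returns the picture (400x640x3 uint8, red, green, blue); there is no depth.
- camera_model(name): a dict with "fx", "fy", "cx", "cy" (pixels), "origin" and "orientation" of the camera in the world; the wrist camera has in their place "tool_from_camera" (4x4, takes a point from camera to tool coordinates, whose origin is the TCP and whose axes are the flange's). Camera axes: x right, y down, z forward; pixel columns grow to the right and rows downward; lengths in mm; the calibration is good to about 2 mm. A picture is of the moment at which its call begins: read the wrist's pose just before it. camera_model takes no time and is no camera call.
- close_job(): hands the job in; it is judged then, once.
Trained networks look in the newest picture that a camera, given by its name, has taken for a name from the list of things; names that differ only in an ending like _2 or _b are one class to them, and where a whole thing is asked for, a point or a joint stands for the part that bears it (a point fixed in the world has none). Each returns a list of dicts, best first, with "confidence" (0 to 1); they miss things now and then, are a little off and sometimes report something else, mostly with a low value. They report only what shows in the picture. A call takes as long as a camera call.
- look_for(target, camera): "xyz" ([x, y, z] in mm, in the coordinates of the camera as it stood for that picture, good to about 4 mm: the middle of the surface that is visible of it).
- outline_of(target, camera): "mask" (400x640 bool, what is visible of it).
- pinpoint(target, camera): "xyz" ([x, y, z] in mm, in the coordinates of the camera as it stood for that picture, good to about 4 mm: a listed point, or the origin of a listed thing).
The state is a dict: "t": time; "qpos": joint angles; "qvel": joint speeds; "joint_torque": joint torques, N m; "ee_pos": TCP position; "orientation": TCP orientation; "ft_force": force on the tool from outside, world axes, zero at the start; "moment": the same for the moment, N m; "width": finger opening in mm; "grasp_force": force on a finger pad.
Only numpy, scipy, OpenCV 4.12 (cv2) and the standard library are available. Lean on these libraries where they do the work, as an engineer would, in place of code of your own. Each camera call takes 0.05 s, during which the arm holds its last target. There are 200 camera calls.

## Working session

There is one attempt and no reset: what is moved stays moved. The work goes in short steps, Python scripts to look and compute and a shell command to move; the robot and the scene stay as the last step left them, time stands still between calls to the robot, and variables do not carry over. Pictures are saved under pics/ and viewed, at most 11 in all, crops included, and the job is handed in when it is done.

```bash
mkdir -p pics; ls; cat > h.py <<'E'
import numpy as np, cv2
from scipy.spatial.transform import Rotation as R
from workcell import *
def Rm(o):
    o=np.array(o,float)
    return o if o.shape==(3,3) else (R.from_rotvec(o).as_matrix() if o.size==3 else R.from_quat(o).as_matrix())
def campose(name):
    m=camera_model(name)
    if name=="wrist":
        o=get_obs(); T=np.array(m["tool_from_camera"]); Rt=Rm(o["orientation"])
        return Rt@T[:3,:3], Rt@T[:3,3]+np.array(o["ee_pos"])
    return Rm(m["orientation"]), np.array(m["origin"])
def find(names,cam,fn=pinpoint,k=2):
    out={}
    for n in names:
        Rc,p=campose(cam)
        r=fn(n,cam)
        out[n]=[(np.round(Rc@np.array(d["xyz"])+p,1).tolist(),round(d["confidence"],2)) for d in r[:k]]
        print(n,out[n])
    return out
def snap(cam,f,crop=None):
    im=get_image(cam)
    if crop: im=im[crop[0]:crop[1],crop[2]:crop[3]]
    cv2.imwrite("pics/"+f,cv2.cvtColor(im,cv2.COLOR_RGB2BGR)); return im
E
python3 - <<'E'
from h import *
o=get_obs(); print(o["t"],o["ee_pos"],o["orientation"],o["ft_force"]); print(Rm(o["orientation"]).round(3))
print(camera_model("top")); print(tip_extent() if callable(tip_extent) else tip_extent)
for c in ["top","scene"]:
    snap(c,c+".png"); print(c)
    find(["press","pull_knob","foot_face","pawl_ball","lock_grip","tray_pad","tray_knob","wax_tin","tape_roll","bead_jar_1","cement_bottle","pliers"],c)
E
```

```text
pics
0.0 [178.43318401 598.4439227  238.89326104] [-4.53581578e-01 -3.10843947e+00  2.35615862e-03] [-0.01510748  0.21303241 -0.03940536]
[[-0.958  0.286 -0.   ]
 [ 0.286  0.958 -0.001]
 [ 0.    -0.002 -1.   ]]
{'fx': 438.0059643131214, 'fy': 438.0059643131214, 'cx': 315.49391698128636, 'cy': 201.53009625960124, 'origin': array([ 302.39921265,   61.59836938, 1374.7332501 ]), 'orientation': array([-2.08455711,  2.14601643, -0.19100737])}
17.0
top
press [([513.4, -5.4, 1.8], 0.89)]
pull_knob [([454.9, -3.6, 156.3], 0.66)]
foot_face [([452.8, 4.0, 28.8], 0.98)]
pawl_ball [([543.1, 103.0, 100.7], 0.45)]
lock_grip [([552.4, -79.2, 146.1], 0.62)]
tray_pad [([451.8, -131.4, 19.2], 0.69)]
tray_knob [([442.5, -236.9, 41.6], 0.8), ([546.7, 262.3, 1.9], 0.17)]
wax_tin [([513.3, -8.2, 2.3], 0.73), ([449.8, -134.1, 21.8], 0.7)]
tape_roll [([543.6, 264.3, 0.1], 0.64)]
bead_jar_1 []
cement_bottle [([598.5, 372.5, 4.2], 0.48)]
pliers [([660.4, 240.5, -5.7], 0.63)]
scene
press [([516.6, -1.4, -1.8], 0.93), ([553.9, -82.1, 150.5], 0.22)]
pull_knob [([456.6, 3.0, 152.1], 0.9)]
foot_face [([453.2, 2.2, 26.4], 0.64), ([520.2, -2.0, 0.5], 0.3)]
pawl_ball [([442.0, 367.3, 1.7], 0.57), ([545.8, 100.9, 102.1], 0.54)]
lock_grip [([553.7, -84.0, 148.9], 0.53)]
tray_pad [([450.7, -132.4, 18.3], 0.77)]
tray_knob [([443.6, -239.4, 46.0], 0.57)]
wax_tin [([596.3, 375.3, 1.9], 0.66), ([422.1, 256.7, -0.4], 0.54)]
tape_roll [([543.8, 266.7, -1.1], 0.92)]
bead_jar_1 [([444.8, 368.5, -1.4], 0.81)]
cement_bottle [([598.9, 379.2, 1.9], 0.67)]
pliers [([660.8, 238.7, -3.5], 0.69)]
```

View pics/top.png

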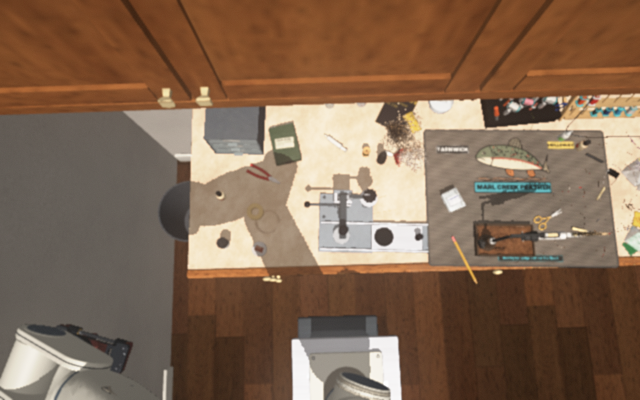

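View pics/scene.png

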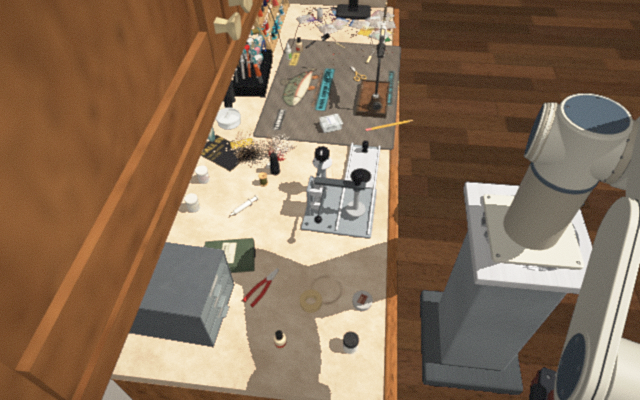

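The tin is at about (259, 250) in the top view, with the jar at (222, 243) and the tape roll at (265, 218). The press is in the middle, with the tray out to its right. Next I fit the press pose.

```bash
cat >> h.py <<'E'
from scipy.optimize import least_squares
L={"press":(0,0,0),"pull_knob":(-60,0,154),"foot_face":(-60,0,26),"pawl_ball":(21,105,102),"lock_grip":(42,-75,148),"tray_pad":(-60,-140,20),"tray_knob":(-60,-245,44)}
def fit(obs): # (name,x,y)
    def f(v):
        c,s=np.cos(v[2]),np.sin(v[2]); r=[]
        for n,x,y in obs:
            a=np.array(L[n][:2],float)+([0,v[3]] if n.startswith("tray") else 0)
            r+=[v[0]+c*a[0]-s*a[1]-x, v[1]+s*a[0]+c*a[1]-y]
        return r
    s=least_squares(f,[515,0,0,10],loss="soft_l1",f_scale=4,x_scale=[1,1,.01,1]); return s.x,np.round(np.reshape(f(s.x),(-1,2)),1)
def W(v,p):
    c,s=np.cos(v[2]),np.sin(v[2]); return np.round([v[0]+c*p[0]-s*p[1],v[1]+s*p[0]+c*p[1],p[2]],1)
def goto(xyz,yaw=None):
    """tool-frame fractions to xyz; tool y axis to world direction yaw (mod pi), tool straight down"""
    o=get_obs(); Rt=Rm(o["orientation"]); d=Rt.T@(np.array(xyz)-o["ee_pos"])/200
    w=np.zeros(3)
    if yaw is not None:
        best=None
        for k in (0,np.pi):
            y=np.array([np.cos(yaw+k),np.sin(yaw+k),0]); z=np.array([0,0,-1.]); T=np.column_stack([np.cross(y,z),y,z])
            r=R.from_matrix(Rt.T@T).as_rotvec()
            if best is None or np.linalg.norm(r)<np.linalg.norm(best): best=r
        w=best/np.radians(30)
    print("shift",d.round(4),"turn",w.round(3)); return d,w
E
python3 - <<'E'
from h import *
obs=[("press",513.4,-5.4),("pull_knob",454.9,-3.6),("foot_face",452.8,4),("pawl_ball",543.1,103),("lock_grip",552.4,-79.2),("tray_pad",451.8,-131.4),("tray_knob",442.5,-236.9),
("press",516.6,-1.4),("pull_knob",456.6,3),("foot_face",453.2,2.2),("pawl_ball",545.8,100.9),("lock_grip",553.7,-84),("tray_pad",450.7,-132.4),("tray_knob",443.6,-239.4)]
v,r=fit(obs); print(v,r.tolist())
for n in L: print(n,W(v,L[n]))
print(np.array(camera_model("wrist")["tool_from_camera"]).round(3))
goto([500,0,330],v[2]+np.pi/2); goto([500,0,330],v[2])
E
```

```text
[ 5.15836520e+02 -2.46893223e+00 -5.44460711e-02  6.51113515e+00] [[2.4, 2.9], [1.0, 4.4], [3.1, -3.2], [-0.6, -1.8], [1.3, -0.4], [-3.1, -1.1], [0.4, -0.4], [-0.8, -1.1], [-0.7, -2.2], [2.7, -1.4], [-3.3, 0.3], [-0.0, 4.4], [-2.0, -0.1], [-0.7, 2.1]]
press [515.8  -2.5   0. ]
pull_knob [455.9   0.8 154. ]
foot_face [455.9   0.8  26. ]
pawl_ball [542.5 101.2 102. ]
lock_grip [553.7 -79.6 148. ]
tray_pad [ 448.3 -139.    20. ]
tray_knob [ 442.6 -243.8   44. ]
[[  -0.      -0.953   -0.302   83.377]
 [   1.      -0.       0.      -0.443]
 [  -0.      -0.302    0.953 -144.076]
 [   0.       0.       0.       1.   ]]
shift [-2.3958 -2.4106 -0.4516] turn [-0.     0.    -0.449]
shift [-2.3958 -2.4106 -0.4516] turn [0.    0.    2.551]
```

```bash
python3 -m jog '-0.2 -0.2 -0.04 0 0 0 -1;-0.4 -0.4 -0.08 0 0 0 -1;-0.6 -0.6 -0.12 0 0 0 -1;-0.8 -0.8 -0.16 0 0 0 -1;-1 -1 -0.2 0 0 0 -1;-1 -1 -0.2 0 0 0 -1;-1 -1 -0.2 0 0 0 -1'; python3 -m jog '-0.25 -0.25 -0.04 0 0 0 -1;-0.5 -0.5 -0.08 0 0 0 -1;-0.75 -0.75 -0.12 0 0 0 -1;-1 -1 -0.16 0 0 0 -1;-1 -1 -0.16 0 0 0 -1;-1 -1 -0.2 0 0 0 -1;-1 -1 -0.2 0 0 0 -1'
python3 - <<'E'
from h import *
o=get_obs();print(o["t"],o["ee_pos"],o["qpos"],Rm(o["orientation"])[:,1])
goto([500,-20,330],-.054+np.pi/2)
E
```

```text
t: 2.0
ee_pos: [314.5, 347.3, 280.5]
orientation: [0.459, 3.107, 0.001]
ft_force: [0.3, 1.0, 0.8]
width: 87.4
grasp_force: 0.0
t: 2.7
ee_pos: [450.1, 99.1, 321.1]
orientation: [0.459, 3.105, 0.001]
ft_force: [-0.2, -0.9, 0.7]
width: 87.9
grasp_force: 0.0
2.7 [450.1348612   99.13802154 321.08439569] [ 1.91320823e-01  7.69872938e-02  1.89355475e+00 -6.18893175e-04
  1.16778427e+00 -1.08544600e+00] [0.28957803 0.95715387 0.00101952]
shift [-0.4113 -0.4979 -0.0438] turn [ 0.001  0.006 -0.458]
```

```bash
python3 -m jog '-0.2 -0.25 0 0 0 -0.2 -1;-0.41 -0.5 -0.04 0 0 -0.458 -1;-0.41 -0.5 -0.04 0 0 -0.458 -1;-0.41 -0.5 -0.04 0 0 -0.458 -1;-0.41 -0.5 -0.04 0 0 -0.458 -1;-0.41 -0.5 -0.04 0 0 -0.458 -1'
python3 - <<'E'
from h import *
o=get_obs();print(o["t"],o["ee_pos"])
snap("wrist","w1.png")
find(list(L),"wrist")
E
```

```text
t: 3.3
ee_pos: [497.0, -16.5, 327.2]
orientation: [-0.077, -3.14, -0.001]
ft_force: [-0.4, -0.0, -1.3]
width: 87.8
grasp_force: 0.0
3.3 [497.01394151 -16.52396641 327.2275541 ]
press [([518.8, -2.8, -5.1], 0.69), ([597.7, 374.3, 2.1], 0.64)]
pull_knob [([456.0, 0.7, 149.8], 0.83)]
foot_face [([454.6, 0.6, 27.6], 0.66)]
pawl_ball [([542.0, 99.3, 100.1], 0.96)]
lock_grip [([550.4, -84.0, 150.3], 0.58)]
tray_pad [([446.3, -137.1, 20.9], 0.57)]
tray_knob [([449.0, -136.1, 20.6], 0.6), ([440.3, -237.2, 39.9], 0.56)]
```

View pics/w1.png

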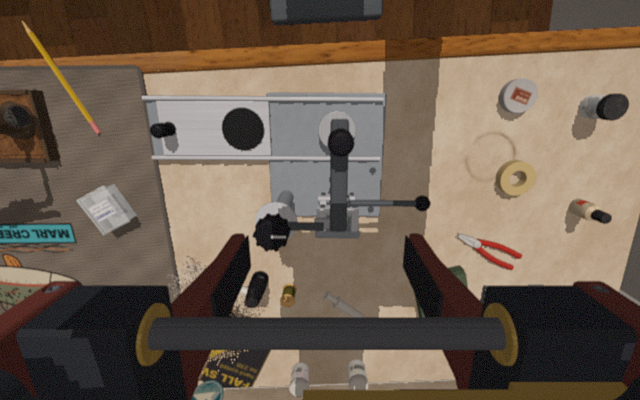

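The wrist view shows the pull knob at (340,141), pawl ball (422,203), lock knob top (272,231), pad (243,128), tray knob top (160,130) and tin top (519,96). I'll back-project these at their known heights.

```bash
cat >> h.py <<'E'
def back(cam,px,z,pose=None):
    m=camera_model(cam); Rc,p=pose or campose(cam)
    d=Rc@np.array([(px[0]-m["cx"])/m["fx"],(px[1]-m["cy"])/m["fy"],1]); return (p+d*(z-p[2])/d[2]).round(1)
E
python3 - <<'E'
from h import *
ob=[]
for n,px,z in [("pull_knob",(340.5,141.5),166),("pawl_ball",(422,203),104),("lock_grip",(271.5,230.5),156),("tray_pad",(243,128.5),20),("tray_knob",(160,130),52)]:
    q=back("wrist",px,z); print(n,q); ob.append((n,q[0],q[1]))
print("tin",back("wrist",(519,97),16))
v,r=fit(ob); print(v,r.tolist())
w=[("press",518.8,-2.8),("pull_knob",456,.7),("foot_face",454.6,.6),("pawl_ball",542,99.3),("lock_grip",550.4,-84),("tray_pad",446.3,-137.1),("tray_knob",440.3,-237.2)]
old=[("press",513.4,-5.4),("pull_knob",454.9,-3.6),("foot_face",452.8,4),("pawl_ball",543.1,103),("lock_grip",552.4,-79.2),("tray_pad",451.8,-131.4),("tray_knob",442.5,-236.9),
("press",516.6,-1.4),("pull_knob",456.6,3),("foot_face",453.2,2.2),("pawl_ball",545.8,100.9),("lock_grip",553.7,-84),("tray_pad",450.7,-132.4),("tray_knob",443.6,-239.4)]
v,r=fit(ob+ob+w+old); print(v)
for n in L: print(n,W(v,L[n]))
print(get_obs()["t"]); g=W(v,L["lock_grip"])
goto([g[0],g[1],230],v[2]+np.pi/2)
E
```

```text
pull_knob [454.6  -2.3 166. ]
pawl_ball [543.1  97.8 104. ]
lock_grip [548.4 -80.5 156. ]
tray_pad [ 449.  -133.3   20. ]
tray_knob [ 443.  -233.8   52. ]
tin [425.7 251.8  16. ]
[ 5.14861487e+02 -4.99769333e+00 -5.43719617e-02  1.04913524e+01] [[0.4, 0.6], [-1.6, 0.9], [4.3, -1.7], [-1.1, 2.2], [-0.8, -2.1]]
[ 5.15426449e+02 -3.65006169e+00 -5.73207690e-02  7.63378222e+00]
press [515.4  -3.7   0. ]
pull_knob [ 4.555e+02 -2.000e-01  1.540e+02]
foot_face [ 4.555e+02 -2.000e-01  2.600e+01]
pawl_ball [542.4 100.  102. ]
lock_grip [553.1 -80.9 148. ]
tray_pad [ 447.5 -140.    20. ]
tray_knob [ 441.5 -244.8   44. ]
3.7
shift [-0.2931 -0.3024  0.4888] turn [0.    0.    0.015]
```

```bash
python3 -m jog '-0.1 -0.1 0.1 0 0 0.25 -0.27;-0.2 -0.2 0.25 0 0 0.5 -0.27;-0.283 -0.307 0.4 0 0 0.8 -0.27;-0.283 -0.307 0.489 0 0 1 -0.27;-0.283 -0.307 0.489 0 0 1 -0.27;-0.283 -0.307 0.489 0 0 1 -0.27'
python3 - <<'E'
from h import *
o=get_obs();print(o["t"],o["ee_pos"],o["qpos"][5],o["width"])
snap("wrist","w2.png")
find(["lock_grip","pull_knob"],"wrist");find(["lock_grip"],"wrist",look_for)
E
```

```text
t: 4.3
ee_pos: [551.0, -82.0, 230.1]
orientation: [-0.884, -3.014, 0.0]
ft_force: [0.6, 0.0, -0.1]
width: 56.0
grasp_force: 0.0
4.3 [550.97742761 -81.99769576 230.05515853] -1.1694063098184206 56.00300368743741
lock_grip [([551.9, -80.7, 146.7], 0.79)]
pull_knob [([454.2, 2.5, 151.5], 0.7), ([543.3, 102.0, 101.2], 0.52)]
lock_grip [([553.5, -73.7, 159.5], 0.59)]
```

View pics/w2.png

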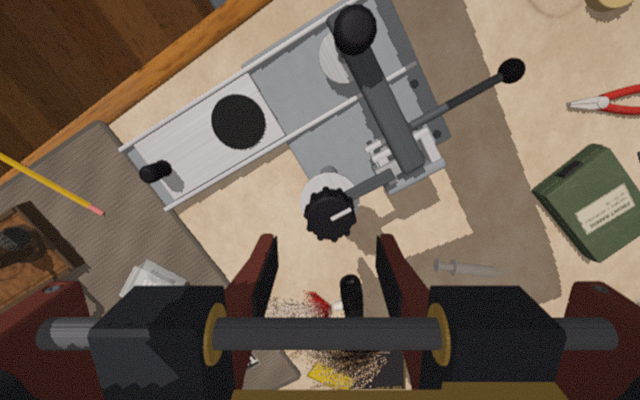

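The lock knob top is centred near (331,215) with its line pointing towards the rail, so it is locked. The jaws line up with it.

```bash
python3 - <<'E'
from h import *
c=back("wrist",(331,215),158);e=back("wrist",(352,212),158);print(c,e, "pull",back("wrist",(355,27),168),"ball",back("wrist",(512,70),104))
a=np.arctan2(*(e-c)[1::-1]); print("line",a, "lock est",(-.057+np.pi/2)-a)
goto([(c[0]+552)/2,(c[1]-81)/2,155])
E
```

```text
[552.5 -78.8 158. ] [558.8 -64.6 158. ] pull [456.9  -1.4 168. ] ball [544.   99.7 104. ]
line 1.1532255918938432 lock est 0.3605707349010534
shift [0.0034 0.0096 0.3817] turn [0. 0. 0.]
```

```bash
python3 -m jog '0.003 0.009 0.15 0 0 0 -0.27;0.003 0.009 0.3 0 0 0 -0.27;0.003 0.009 0.38 0 0 0 -0.27;0.003 0.009 0.38 0 0 0 0.3;0.003 0.009 0.38 0 0 0 0.3;0.003 0.009 0.38 0 0 0 0.3;0.003 0.009 0.38 0 0 0 0.3;0.003 0.009 0.38 0 0 0 0.3'
```

```text
t: 5.3
ee_pos: [552.6, -80.3, 155.3]
orientation: [0.888, 3.011, 0.001]
ft_force: [1.2, 0.8, 6.0]
width: 35.4
grasp_force: 30.0
```

```bash
python3 -m jog '0 0 -0.002 0 0 0.25 0.3;0 0 -0.004 0 0 0.5 0.3;0 0 -0.006 0 0 0.75 0.3;0 0 -0.007 0 0 0.87 0.3;0 0 -0.007 0 0 0.87 0.3' && python3 -m jog '0 0 -0.002 0 0 0.25 0.3;0 0 -0.004 0 0 0.5 0.3;0 0 -0.006 0 0 0.75 0.3;0 0 -0.007 0 0 0.87 0.3;0 0 -0.007 0 0 0.87 0.3' && python3 -m jog '0 0 -0.002 0 0 0.25 0.3;0 0 -0.004 0 0 0.5 0.3;0 0 -0.006 0 0 0.75 0.3;0 0 -0.007 0 0 0.87 0.3;0 0 -0.007 0 0 0.87 0.3;0 0 -0.007 0 0 0.87 0.3'; python3 -c "
from h import *
o=get_obs();print(o['moment'],o['qpos'][5],R.from_matrix(Rm(o['orientation'])).as_rotvec())"
```

```text
t: 5.8
ee_pos: [553.0, -79.9, 156.7]
orientation: [1.546, 2.731, 0.003]
ft_force: [1.7, 4.1, 5.9]
width: 35.5
grasp_force: 30.0
t: 6.3
ee_pos: [553.5, -79.8, 158.1]
orientation: [2.123, 2.311, 0.006]
ft_force: [3.8, 5.1, 5.3]
width: 35.7
grasp_force: 30.0
t: 6.9
ee_pos: [554.0, -79.9, 159.5]
orientation: [2.589, 1.775, 0.008]
ft_force: [5.7, 5.3, 2.9]
width: 35.7
grasp_force: 30.0
[ 0.79391481 -0.86195942 -0.00905079] 0.20256361175148307 [2.58864947 1.77478606 0.00775507]
```

Release, rise, and check the line.

```bash
python3 -m jog '0 0 0 0 0 0 -0.2;0 0 0 0 0 0 -0.2;0 0 0 0 0 0 -0.2;0 0 -0.15 0 0 0 -0.2;0 0 -0.3 0 0 0 -0.2;0 0 -0.35 0 0 0 -0.2;0 0 -0.35 0 0 0 -0.2'
python3 - <<'E'
from h import *
im=snap("wrist","w3.png")
find(["lock_grip","pull_knob"],"wrist")
E
```

```text
t: 7.6
ee_pos: [552.2, -80.5, 229.3]
orientation: [2.59, 1.775, 0.003]
ft_force: [0.9, -0.3, -0.8]
width: 52.7
grasp_force: 0.0
lock_grip [([552.4, -80.3, 152.3], 0.91)]
pull_knob [([452.7, -0.2, 149.1], 0.9)]
```

View pics/w3.png

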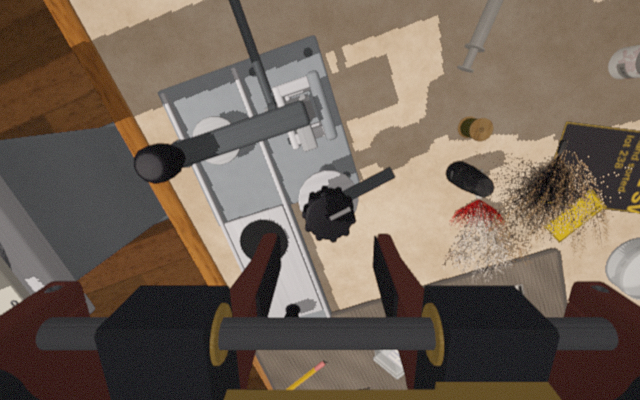

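```bash
python3 - <<'E'
from h import *
d=back("wrist",(391,173),134); c=np.array([552.3,-80.3,0]); a=np.arctan2(d[1]-c[1],d[0]-c[0]); print(d,a,"lock est",np.pi/2-.056-a)
c=back("wrist",(329,213),162);e=back("wrist",(352,205),162);print(c,e,np.arctan2(*(e-c)[1::-1]))
print("pull",back("wrist",(160,163),168))
goto([455.8,-.6,235],-.056+np.pi/2)
E
```

```text
[606.8 -72.  134. ] 0.15113229742552375 lock est 1.3636640293693727
[554.  -75.7 162. ] [571.2 -75.9 162. ] -0.011627382956384005
pull [464.2  -1.2 168. ]
shift [ 0.2    -0.5857 -0.0403] turn [-0.003  0.004  2.401]
```

```bash
python3 -m jog '0.05 -0.15 -0.05 0 0 -0.25 -0.3;0.1 -0.3 -0.05 0 0 -0.5 -0.3;0.15 -0.45 -0.05 0 0 -0.75 -0.3;0.2 -0.586 -0.05 0 0 -1 -0.3;0.2 -0.586 -0.05 0 0 -1 -0.3' && python3 -m jog '0 0 0 0 0 -0.27 -0.3;0 0 0 0 0 -0.54 -0.3;0 0 0 0 0 -0.8 -0.3;0 0 0 0 0 -1 -0.3' && python3 -m jog '0 0 0 0 0 -0.27 -0.3;0 0 0 0 0 -0.54 -0.3;0 0 0 0 0 -0.8 -0.3;0 0 0 0 0 -1 -0.3;0 0 0 0 0 -1 -0.3'
python3 - <<'E'
from h import *
find(["pull_knob","pawl_ball"],"wrist")
print(get_obs()["ee_pos"]);goto([455.8,-.6,157],-.056+np.pi/2)
E
```

```text
t: 8.25
ee_pos: [453.0, 0.8, 236.4]
orientation: [-2.036, -2.388, 0.004]
ft_force: [0.1, 0.9, -0.1]
width: 57.3
grasp_force: 0.0
t: 8.65
ee_pos: [456.8, -1.0, 237.1]
orientation: [-1.351, -2.835, 0.001]
ft_force: [0.6, -0.7, 0.1]
width: 56.9
grasp_force: 0.0
t: 9.15
ee_pos: [456.7, -1.0, 237.1]
orientation: [-0.578, -3.086, 0.001]
ft_force: [-0.3, 0.4, -0.2]
width: 57.1
grasp_force: 0.0
pull_knob [([375.9, -99.2, 159.2], 0.9)]
pawl_ball [([457.2, -1.3, 159.1], 0.24)]
[456.68511165  -0.90658885 237.39892264]
shift [0.0043 0.     0.402 ] turn [-0.001 -0.002 -0.606]
```

```bash
sed -i 's/^    out={}/    out={}; get_image(cam)/' h.py; python3 -m jog '0 0 0 0 0 -0.27 -0.3;0 0 0 0 0 -0.5 -0.3;0 0 0 0 0 -0.606 -0.3;0 0 0 0 0 -0.606 -0.3'
python3 - <<'E'
from h import *
find(["pull_knob","pawl_ball","wax_tin"],"wrist")
print(get_obs()["ee_pos"]);goto([455.8,-.6,157],-.056+np.pi/2)
E
```

```text
t: 9.65
ee_pos: [456.7, -0.8, 237.8]
orientation: [-0.085, -3.14, 0.0]
ft_force: [-0.6, 0.2, -0.2]
width: 57.4
grasp_force: 0.0
pull_knob [([455.5, -1.6, 150.1], 0.72)]
pawl_ball [([541.5, 102.5, 99.6], 0.77)]
wax_tin [([425.2, 252.6, -2.5], 0.82)]
[456.66307937  -0.70962496 237.96147607]
shift [4.200e-03 3.000e-04 4.048e-01] turn [-0.    -0.     0.003]
```

Tin refined to about (425, 252). Now I grip the pull knob.

```bash
python3 -m jog '0.004 0 0.15 0 0 0 -0.3;0.004 0 0.3 0 0 0 -0.3;0.004 0 0.405 0 0 0 -0.3;0.004 0 0.405 0 0 0 -0.3;0.004 0 0.405 0 0 0 0.7;0.004 0 0.405 0 0 0 0.7;0.004 0 0.405 0 0 0 0.7;0.004 0 0.405 0 0 0 0.7' && python3 -m jog '0 0 0 0 0 0 0.7;0 0 0 0 0 0 0.7;0 0 0 0 0 0 0.7'
```

```text
t: 10.65
ee_pos: [456.5, -0.6, 158.0]
orientation: [0.082, 3.139, -0.0]
ft_force: [-0.7, 0.2, -0.2]
width: 28.5
grasp_force: 0.0
t: 10.95
ee_pos: [456.4, -0.5, 157.9]
orientation: [0.082, 3.139, 0.0]
ft_force: [-1.4, -0.1, 6.8]
width: 25.5
grasp_force: 30.0
```

Pull up about 44 mm at 5 mm per row.

```bash
python3 -m jog '0 0 -0.02 0 0 0 0.7;0 0 -0.04 0 0 0 0.7;0 0 -0.06 0 0 0 0.7;0 0 -0.08 0 0 0 0.7;0 0 -0.1 0 0 0 0.7;0 0 -0.12 0 0 0 0.7;0 0 -0.14 0 0 0 0.7;0 0 -0.16 0 0 0 0.7' && python3 -m jog '0 0 -0.02 0 0 0 0.7;0 0 -0.04 0 0 0 0.7;0 0 -0.06 0 0 0 0.7;0 0 -0.06 0 0 0 0.7'
```

```text
t: 11.75
ee_pos: [456.3, -0.5, 189.2]
orientation: [0.082, 3.14, 0.0]
ft_force: [4.5, 1.7, -7.3]
width: 25.8
grasp_force: 30.0
t: 12.15
ee_pos: [456.4, -0.6, 201.4]
orientation: [0.082, 3.139, 0.0]
ft_force: [4.6, 0.3, -6.2]
width: 25.9
grasp_force: 30.0
```

```bash
python3 -m jog '0 0 0.01 0 0 0 0.7;0 0 0.01 0 0 0 -0.3;0 0 0.01 0 0 0 -0.3;0 0 0.01 0 0 0 -0.3;0 0 0.01 0 0 0 -0.3;0 0 -0.15 0 0 0 -0.3;0 0 -0.3 0 0 0 -0.3;0 0 -0.3 0 0 0 -0.3'
python3 - <<'E'
from h import *
find(["pull_knob","foot_face","pawl_ball","wax_tin","lock_grip"],"wrist")
goto([425.5,252,270],-.056+np.pi/2)
E
```

```text
t: 12.95
ee_pos: [458.0, -0.7, 264.5]
orientation: [0.082, 3.134, -0.0]
ft_force: [0.5, 0.0, 0.2]
width: 56.6
grasp_force: 0.0
pull_knob [([456.0, 0.8, 186.3], 0.66)]
foot_face [([450.2, 2.5, 62.8], 0.83)]
pawl_ball [([539.5, 101.8, 96.2], 0.82), ([591.7, 377.4, -5.3], 0.68)]
wax_tin [([419.9, 253.9, -5.5], 0.56)]
lock_grip []
shift [ 0.2137  1.2536 -0.0497] turn [-0.    -0.004  0.007]
```

```bash
python3 -m jog '0 0.2 -0.03 0 0 0 -1;0.1 0.45 -0.03 0 0 0 -1;0.15 0.7 -0.03 0 0 0 -1;0.18 0.9 -0.03 0 0 0 -1;0.21 1 -0.03 0 0 0 -1;0.21 1 -0.03 0 0 0 -1' && python3 -m jog '0 0.1 0.2 0 0 0 -1;0 0.2 0.4 0 0 0 -1;0 0.25 0.6 0 0 0 -1;0 0.25 0.6 0 0 0 -1;0 0.25 0.6 0 0 0 -1'
python3 - <<'E'
from h import *
snap("wrist","w4.png")
find(["wax_tin","tape_roll","bead_jar_1"],"wrist")
E
```

```text
t: 13.85
ee_pos: [423.4, 203.3, 266.2]
orientation: [-0.076, -3.139, 0.001]
ft_force: [-0.5, -0.4, 0.1]
width: 87.6
grasp_force: 0.0
t: 14.35
ee_pos: [426.6, 250.1, 146.7]
orientation: [-0.082, -3.138, 0.003]
ft_force: [-0.0, 0.3, -0.2]
width: 87.9
grasp_force: 0.0
wax_tin [([422.3, 255.5, 0.4], 0.62)]
tape_roll [([540.4, 266.5, 3.8], 0.59)]
bead_jar_1 [([446.8, 364.3, 2.7], 0.95)]
```

View pics/w4.png

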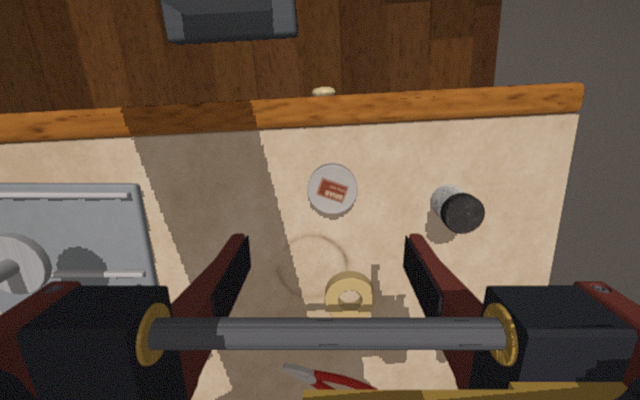

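The tin's lid is centred at (332,187), roughly between the jaws, with the tape roll and jar clear of it.

```bash
python3 - <<'E'
from h import *
print(back("wrist",(332,187),17),back("wrist",(340,142),0))
c=(back("wrist",(332,187),17)*2+np.array([422.3,255.5,0]))/3
print(c);goto([c[0],c[1],21],-.056+np.pi/2)
E
```

```text
[422.3 256.3  17. ] [384.3 265.9   0. ]
[422.3        256.03333333  11.33333333]
shift [0.0317 0.0217 0.6398] turn [0.003 0.005 0.006]
```

```bash
python3 -m jog '0.02 0.02 0.2 0 0 0 -1;0.022 0.028 0.4 0 0 0 -1;0.022 0.028 0.58 0 0 0 -1;0.022 0.028 0.63 0 0 0 -1;0.022 0.028 0.63 0 0 0 -1;0.022 0.028 0.63 0 0 0 0.1;0.022 0.028 0.63 0 0 0 0.1;0.022 0.028 0.63 0 0 0 0.1' && python3 -m jog '0 0 0 0 0 0 0.1;0 0 0 0 0 0 0.1;0 0 0 0 0 0 0.1'
```

```text
t: 15.4
ee_pos: [423.8, 257.6, 22.6]
orientation: [0.082, 3.138, 0.002]
ft_force: [-1.1, -0.1, 0.4]
width: 67.6
grasp_force: 0.0
t: 15.7
ee_pos: [423.0, 257.2, 21.4]
orientation: [0.082, 3.14, 0.0]
ft_force: [-0.8, -0.4, 5.3]
width: 45.8
grasp_force: 30.0
```

```bash
python3 -m jog '0 0 -0.1 0 0 0 0.1;0 0 -0.3 0 0 0 0.1;0 0 -0.5 0 0 0 0.1;0 -0.1 -0.75 0 0 0 0.1;0 -0.25 -0.95 0 0 0 0.1;0 -0.3 -1 0 0 0 0.1;0 -0.3 -1 0 0 0 0.1' && python3 -m jog '0 -0.15 -0.2 0 0 0 0.1;0 -0.35 -0.2 0 0 0 0.1;0 -0.55 -0.2 0 0 0 0.1;0 -0.75 -0.2 0 0 0 0.1;-0.05 -0.9 -0.2 0 0 0 0.1;-0.1 -1 -0.2 0 0 0 0.1;-0.1 -1 -0.2 0 0 0 0.1'
python3 - <<'E'
from h import *
print(get_obs()["width"]);goto([448.3,-133,180],-.056+np.pi/2)
E
```

```text
t: 16.4
ee_pos: [420.5, 196.5, 222.6]
orientation: [0.085, 3.137, 0.002]
ft_force: [0.7, -0.2, -1.0]
width: 45.7
grasp_force: 30.0
t: 17.1
ee_pos: [429.7, -4.9, 259.1]
orientation: [-0.086, -3.138, 0.0]
ft_force: [-1.6, 0.3, -0.4]
width: 45.6
grasp_force: 30.0
45.55999072097262
shift [-0.1293 -0.6346  0.3953] turn [-0.    -0.005  0.002]
```

```bash
python3 -m jog '-0.03 -0.2 0 0 0 0 0.1;-0.08 -0.4 0 0 0 0 0.1;-0.12 -0.6 0.1 0 0 0 0.1;-0.128 -0.634 0.25 0 0 0 0.1;-0.128 -0.634 0.37 0 0 0 0.1;-0.128 -0.634 0.39 0 0 0 0.1;-0.128 -0.634 0.39 0 0 0 0.1'
python3 - <<'E'
from h import *
snap("wrist","w5.png"); print(get_obs()["ee_pos"])
find(["tray_pad","tray_knob","wax_tin","pull_knob"],"wrist"); find(["tray_pad"],"top")
E
```

```text
t: 17.8
ee_pos: [447.5, -130.3, 181.7]
orientation: [-0.08, -3.137, -0.002]
ft_force: [0.6, -0.0, -0.2]
width: 45.4
grasp_force: 30.0
[ 448.28832859 -130.58619047  182.73084053]
tray_pad [([451.2, -135.4, 21.4], 0.78), ([451.7, -132.1, 162.5], 0.65)]
tray_knob [([440.3, -238.2, 41.5], 0.63)]
wax_tin [([452.9, -133.1, 161.3], 0.87)]
pull_knob [([454.7, -1.7, 193.7], 0.79), ([549.2, -84.5, 153.8], 0.71)]
tray_pad [([452.5, -132.6, 18.4], 0.52), ([514.4, -4.3, 3.7], 0.37)]
```

View pics/w5.png

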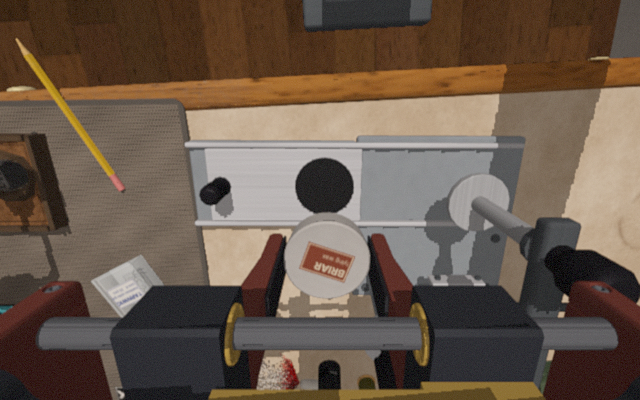

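The pad is centred at (324,187), and the tin sits squarely in the jaws with its lid at (327,255). The tin shows in the same picture, so I can compare the two directly.

```bash
python3 - <<'E'
from h import *
p=back("wrist",(324.5,187),20); zt=182-21+17; t=back("wrist",(327.5,255),zt); print(p,t,get_obs()["ee_pos"])
tool=np.array(get_obs()["ee_pos"])
goto([p[0],p[1],41],-.056+np.pi/2); print("by tin diff",p-t)
E
```

```text
[ 451.3 -134.1   20. ] [ 444.5 -131.2  178. ] [ 448.65732599 -131.53555146  183.79698039]
shift [-0.0128 -0.0119  0.714 ] turn [-0.001  0.003  0.008]
by tin diff [   6.8   -2.9 -158. ]
```

```bash
python3 -m jog '-0.02 -0.0125 0.15 0 0 0 0.1;-0.02 -0.0125 0.35 0 0 0 0.1;-0.02 -0.0125 0.5 0 0 0 0.1;-0.02 -0.0125 0.6 0 0 0 0.1;-0.02 -0.0125 0.66 0 0 0 0.1;-0.02 -0.0125 0.67 0 0 0 0.1;-0.02 -0.0125 0.67 0 0 0 0.1;-0.02 -0.0125 0.67 0 0 0 0.1'; python3 -c "
from h import *
print(get_obs()['ee_pos'],get_obs()['ft_force'])
find(['tray_pad','wax_tin'],'wrist')
print(get_obs()['ee_pos'])"
```

```text
t: 19.0
ee_pos: [452.9, -134.5, 50.1]
orientation: [0.082, 3.139, -0.001]
ft_force: [0.1, 1.0, 0.2]
width: 45.6
grasp_force: 30.0
[ 452.89343745 -134.54839234   50.06331059] [0.10774742 0.98017035 0.23279572]
tray_pad []
wax_tin [([455.1, -137.0, 28.4], 0.89)]
[ 452.77377175 -134.50148064   49.99596436]
```

```bash
python3 -m jog '0 0 0.02 0 0 0 0.1;0 0 0.035 0 0 0 0.1;0 0 0.04 0 0 0 0.1;0 0 0.043 0 0 0 0.1;0 0 0.043 0 0 0 0.1'
```

```text
t: 19.65
ee_pos: [452.1, -134.3, 41.3]
orientation: [-0.082, -3.14, -0.0]
ft_force: [-3.8, 1.6, 16.2]
width: 46.1
grasp_force: 30.0
```

```bash
python3 -m jog '0 0 -0.003 0 0 0 0.1;0 0 -0.003 0 0 0 -0.5;0 0 -0.003 0 0 0 -0.5;0 0 -0.003 0 0 0 -0.5;0 0 -0.003 0 0 0 -0.5;0 0 -0.2 0 0 0 -0.5;0 0 -0.4 0 0 0 -0.5;0 0 -0.4 0 0 0 -0.5'
python3 - <<'E'
from h import *
snap("wrist","w6.png"); print(get_obs()["ee_pos"])
find(["tray_pad","wax_tin","tray_knob","foot_face","pull_knob"],"wrist")
E
```

```text
t: 20.45
ee_pos: [454.8, -135.2, 124.2]
orientation: [0.082, 3.133, -0.003]
ft_force: [0.1, -0.2, 0.0]
width: 66.0
grasp_force: 0.0
[ 453.73033681 -134.82751721  122.43819099]
tray_pad []
wax_tin [([448.8, -133.5, 18.6], 0.78)]
tray_knob [([439.9, -235.5, 38.5], 0.84)]
foot_face [([453.8, 2.2, 60.2], 0.55)]
pull_knob [([451.6, -133.6, 17.0], 0.22)]
```

View pics/w6.png

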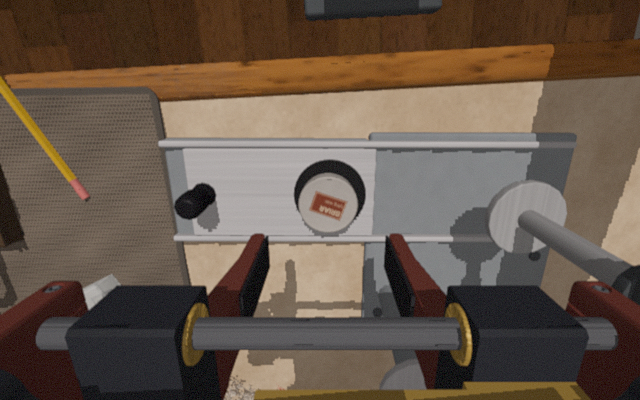

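The tin stands on the pad, shifted slightly to the back. I'll measure the offset.

```bash
python3 - <<'E'
from h import *
a=back("wrist",(330,159.5),20);b=back("wrist",(328.5,173),37);c=back("wrist",(328.5,235),37)
print("pad",a+[30,0,0],"tin",b+[23,0,0],c-[23,0,0])
print(back("wrist",(294.5,196),20),back("wrist",(365,196),20),back("wrist",(299,204),37),back("wrist",(358.5,204),37))
print("knob top",back("wrist",(205,194),55))
E
```

```text
pad [ 443.5 -129.6   20. ] tin [ 443.3 -131.2   37. ] [ 447.  -133.7   37. ]
[ 441.8 -159.8   20. ] [ 444.8 -102.7   20. ] [ 443.2 -154.9   37. ] [ 445.6 -109.7   37. ]
knob top [ 426.6 -217.3   55. ]
```

```bash
python3 - <<'E'
from h import *
v=[515.4,-3.7,-.0565]
print("start",W(v,(-60,-245+7.6-36,47)),"end",W(v,(-60,-105-23.5,47)),get_obs()["ee_pos"])
s=W(v,(-60,-245+7.6-36,120)); goto(s,v[2]+np.pi/2); goto([s[0],s[1],47])
print("vise",back("wrist",(5,220),20))
E
```

```text
start [ 440.1 -273.3   47. ] end [ 448.2 -128.6   47. ] [ 451.2970795  -134.02190995  119.31297409]
shift [ 0.0197 -0.6984 -0.0038] turn [ 0.001 -0.005  0.009]
shift [ 0.0188 -0.6986  0.3612] turn [0. 0. 0.]
vise [ 450.  -401.5   20. ]
```

```bash
python3 -m jog '0.01 -0.2 -0.02 0 0 0 0;0.02 -0.4 0 0 0 0 0.5;0.02 -0.6 0 0 0 0 1;0.02 -0.7 0 0 0 0 1;0.02 -0.7 0.15 0 0 0 1;0.02 -0.7 0.3 0 0 0 1;0.02 -0.7 0.36 0 0 0 1;0.02 -0.7 0.36 0 0 0 1'; python3 -c "
from h import *
print(get_obs()['ee_pos']);goto([448.2,-128.6,47],-.0565+np.pi/2)"
```

```text
t: 21.6
ee_pos: [439.4, -272.9, 46.4]
orientation: [-0.082, -3.136, -0.004]
ft_force: [0.4, 0.0, 0.7]
width: 5.5
grasp_force: 0.0
[ 439.37454553 -272.92550966   46.39442205]
shift [-0.0065  0.723  -0.0013] turn [ 0.005 -0.008  0.009]
```

```bash
python3 -m jog '0 0.03 0 0 0 0 1;0 0.06 0 0 0 0 1;0 0.09 0 0 0 0 1;0 0.12 0 0 0 0 1;0 0.155 0 0 0 0 1;0 0.19 0 0 0 0 1;0 0.225 0 0 0 0 1;0 0.26 0 0 0 0 1' && python3 -m jog '0 0.035 0 0 0 0 1;0 0.07 0 0 0 0 1;0 0.105 0 0 0 0 1;0 0.14 0 0 0 0 1;0 0.175 0 0 0 0 1;0 0.21 0 0 0 0 1;0 0.245 0 0 0 0 1;0 0.28 0 0 0 0 1' && python3 -m jog '0 0.03 0 0 0 0 1;0 0.06 0 0 0 0 1;0 0.085 0 0 0 0 1;0 0.11 0 0 0 0 1;0 0.13 0 0 0 0 1;0 0.14 0 0 0 0 1;0 0.145 0 0 0 0 1;0 0.145 0 0 0 0 1'; python3 -c "
from h import *
print(get_obs()['ee_pos']);goto([448.2,-128.6,47],-.0565+np.pi/2)
find(['tray_pad','tray_knob','wax_tin','foot_face'],'top');find(['tray_pad','tray_knob','wax_tin','foot_face'],'scene')"
```

```text
t: 22.4
ee_pos: [443.8, -221.4, 48.6]
orientation: [0.082, 3.14, -0.0]
ft_force: [0.5, -1.6, 1.4]
width: 0.8
grasp_force: 0.9
t: 23.2
ee_pos: [446.4, -165.5, 48.4]
orientation: [-0.082, -3.14, -0.0]
ft_force: [2.1, -1.8, 0.3]
width: 0.4
grasp_force: 0.9
t: 24.0
ee_pos: [447.7, -136.9, 48.4]
orientation: [-0.082, -3.14, -0.0]
ft_force: [-0.2, 0.9, 0.7]
width: 0.2
grasp_force: 0.0
[ 447.6528643  -136.87754462   48.41436452]
shift [-0.0006  0.0415  0.0071] turn [ 0.    -0.001  0.008]
tray_pad [([456.9, -13.6, 18.2], 0.47)]
tray_knob [([449.9, -120.0, 40.8], 0.68), ([552.2, -79.0, 150.2], 0.43)]
wax_tin [([439.8, 363.3, -1.2], 0.38)]
foot_face [([454.5, -1.5, 68.8], 0.92)]
tray_pad [([456.6, -10.2, 18.4], 0.8), ([522.7, -1.8, -1.1], 0.65)]
tray_knob [([453.6, -118.6, 46.4], 0.75), ([556.3, -82.1, 154.6], 0.43)]
wax_tin [([458.2, -13.6, 17.3], 0.39)]
foot_face [([455.6, 0.9, 61.2], 0.98), ([519.3, 1.6, -0.2], 0.69)]
```

```bash
python3 -m jog '0 0.01 0 0 0 0 1;0 0.02 0 0 0 0 1;0 0.03 0 0 0 0 1;0 0.035 0 0 0 0 1;0 0.04 0 0 0 0 1;0 0.04 0 0 0 0 1' && python3 -m jog '0 0.01 0 0 0 0 1;0 0.02 0 0 0 0 1;0 0.02 0 0 0 0 1'
```

```text
t: 25.1
ee_pos: [448.4, -128.9, 48.5]
orientation: [-0.082, -3.141, -0.0]
ft_force: [-0.9, -0.1, 0.7]
width: 0.3
grasp_force: 0.2
t: 25.4
ee_pos: [448.6, -124.8, 48.5]
orientation: [-0.082, -3.141, -0.0]
ft_force: [-0.3, -0.7, -0.7]
width: 0.8
grasp_force: 0.1
```

```bash
python3 -m jog '0 0.01 0 0 0 0 1;0 0.02 0 0 0 0 1;0 0.02 0 0 0 0 1' ; python3 -m jog '0 0.01 0 0 0 0 1;0 0.02 0 0 0 0 1;0 0.02 0 0 0 0 1'
```

```text
t: 25.7
ee_pos: [448.8, -123.9, 48.6]
orientation: [0.078, 3.14, -0.006]
ft_force: [-6.8, -27.4, -1.0]
width: 0.6
grasp_force: 13.7
t: 26.0
ee_pos: [449.0, -123.4, 48.7]
orientation: [0.075, 3.14, -0.013]
ft_force: [-13.7, -58.4, -3.8]
width: 0.6
grasp_force: 29.3
```

End stop reached. Back off and check.

```bash
python3 -m jog '0 -0.05 0 0 0 0 1;0 -0.15 0 0 0 0 1;0 -0.2 0 0 0 0 1;0 -0.2 -0.25 0 0 0 1;0 -0.2 -0.5 0 0 0 1;0 -0.2 -0.75 0 0 0 1;0 -0.2 -1 0 0 0 1;0 -0.2 -1 0 0 0 1'; python3 - <<'E'
from h import *
find(['tray_pad','tray_knob','foot_face'],'top');find(['tray_pad','tray_knob','wax_tin','foot_face'],'scene')
im=snap("scene","x.png"); c=im[150:250,280:400]
cv2.imwrite("pics/s2.png",cv2.resize(c,None,fx=6,fy=5.5,interpolation=cv2.INTER_CUBIC)[:,:,::-1])
goto([541.5,100.5,255],-.0565)
goto([541.5,100.5,255],-.0565+np.pi/2);print(get_obs()["qpos"])
E
```

```text
t: 26.8
ee_pos: [450.4, -158.0, 254.8]
orientation: [0.081, 3.129, -0.006]
ft_force: [0.9, -0.1, -0.6]
width: 0.5
grasp_force: 0.0
tray_pad [([457.1, -4.8, 196.1], 0.54), ([541.9, 262.2, 1.6], 0.37)]
tray_knob [([449.0, -108.8, 43.2], 0.87)]
foot_face [([454.8, -0.4, 68.5], 0.61), ([438.2, 364.4, 1.8], 0.27)]
tray_pad [([456.0, 0.7, 21.1], 0.75)]
tray_knob [([451.4, -104.9, 43.5], 0.56)]
wax_tin [([598.4, 373.5, -1.1], 0.74), ([460.1, -2.0, 21.1], 0.68)]
foot_face [([454.0, 3.5, 64.3], 0.55)]
shift [-0.4073  1.31   -0.0378] turn [ 4.000e-03 -2.000e-03 -2.992e+00]
shift [-0.4073  1.31   -0.0378] turn [ 0.001 -0.004  0.008]
[-3.63055697e-01  1.89252005e-01  1.94730685e+00 -7.94883095e-07
  1.00717141e+00 -1.88176060e+00]
```

View pics/s2.png

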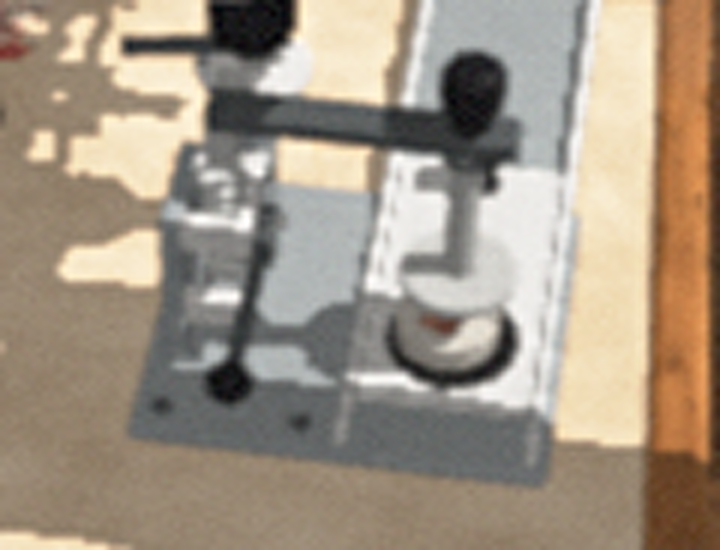

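The tin sits upright under the raised foot with the tray home. Next is the pawl ball.

```bash
python3 -m jog '-0.05 0.2 -0.04 0 0 0.25 0;-0.15 0.4 -0.04 0 0 0.5 0;-0.25 0.6 -0.04 0 0 0.75 0;-0.33 0.8 -0.04 0 0 1 0;-0.41 1 -0.04 0 0 1 0;-0.41 1 -0.04 0 0 1 0' && python3 -m jog '0 0 0 0 0 0.27 0;0 0 0 0 0 0.54 0;0 0 0 0 0 0.8 0;0 0 0 0 0 1 0' && python3 -m jog '0 0 0 0 0 0.27 0;0 0 0 0 0 0.54 0;0 0 0 0 0 0.8 0;0 0 0 0 0 1 0;0 0 0 0 0 1 0'; python3 - <<'E'
from h import *
print(get_obs()["ee_pos"])
find(["pawl_ball"],"wrist"); goto([542,100.5,190],-.0565)
E
```

```text
t: 27.9
ee_pos: [541.0, 42.3, 256.0]
orientation: [0.886, 3.014, 0.002]
ft_force: [-0.1, 0.1, 0.4]
width: 43.0
grasp_force: 0.0
t: 28.3
ee_pos: [538.7, 37.8, 255.8]
orientation: [-1.648, -2.674, 0.001]
ft_force: [-0.2, 0.1, -0.5]
width: 44.1
grasp_force: 0.0
t: 28.8
ee_pos: [538.8, 37.8, 256.0]
orientation: [-2.279, -2.161, 0.001]
ft_force: [1.0, 0.1, -0.7]
width: 44.1
grasp_force: 0.0
[538.77702739  37.7586843  255.98877014]
pawl_ball [([541.7, 102.6, 101.2], 0.88), ([519.0, -4.1, 0.0], 0.22)]
shift [3.133e-01 2.000e-04 3.307e-01] turn [-0.001  0.     0.013]
```

```bash
python3 -m jog '0.15 0 0 0 0 0 0;0.31 0 0.05 0 0 0 0;0.31 0 0.2 0 0 0 0;0.31 0 0.33 0 0 0 0;0.31 0 0.33 0 0 0 0;0.31 0 0.33 0 0 0 0'; python3 - <<'E'
from h import *
snap("wrist","w7.png"); find(["pawl_ball"],"wrist");find(["pawl_ball"],"wrist",look_for); goto([542,100.5,102],-.0565)
E
```

```text
t: 29.5
ee_pos: [542.4, 100.1, 190.5]
orientation: [-2.277, -2.164, 0.001]
ft_force: [0.2, 0.4, 0.0]
width: 43.9
grasp_force: 0.0
pawl_ball [([539.9, 101.4, 100.3], 0.94)]
pawl_ball [([542.7, 76.2, 102.6], 0.62)]
shift [ 0.0008 -0.0071  0.4489] turn [ 0.004 -0.001  0.008]
```

View pics/w7.png

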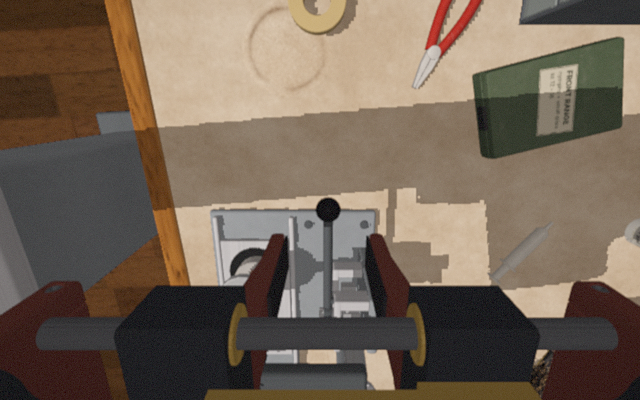

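The ball is at (328,210), between the fingers. Descend and pinch.

```bash
python3 - <<'E'
from h import *
print(back("wrist",(328,210),102))
E
python3 -m jog '0.003 -0.006 0.2 0 0 0 0;0.003 -0.006 0.38 0 0 0 0;0.003 -0.006 0.44 0 0 0 0;0.003 -0.006 0.44 0 0 0 0;0.003 -0.006 0.44 0 0 0 1;0.003 -0.006 0.44 0 0 0 1;0.003 -0.006 0.44 0 0 0 1;0.003 -0.006 0.44 0 0 0 1' && python3 -m jog '0 0 0 0 0 0 1;0 0 0 0 0 0 1'
```

```text
[544.4  98.9 102. ]
t: 30.55
ee_pos: [543.1, 101.1, 103.9]
orientation: [2.276, 2.161, 0.006]
ft_force: [2.0, -0.2, 0.1]
width: 18.2
grasp_force: 30.0
t: 30.75
ee_pos: [543.0, 101.2, 103.4]
orientation: [2.277, 2.161, 0.005]
ft_force: [4.3, -0.1, 1.9]
width: 18.4
grasp_force: 30.0
```

```bash
python3 -m jog '-0.003 0 -0.05 0 0 0 1;-0.012 0 -0.1 0 0 0 1;-0.025 0 -0.15 0 0 0 1;-0.035 0 -0.18 0 0 0 1;-0.035 0 -0.18 0 0 0 1;-0.035 0 -0.18 0 0 0 1;-0.035 0 -0.18 0 0 0 1;-0.035 0 -0.18 0 0 0 1' && python3 -m jog '0 0 0 0 0 0 1;0 0 0 0 0 0 1;0 0 0 0 0 0 1;0 0 0 0 0 0 1;0 0 0 0 0 0 1;0 0 0 0 0 0 1'
python3 - <<'E'
from h import *
find(["pull_knob","foot_face","pawl_ball"],"scene"); find(["pull_knob","pawl_ball"],"top")
im=snap("scene","x2.png"); c=im[150:250,280:400]
cv2.imwrite("pics/s3.png",cv2.resize(c,None,fx=6,fy=5.5,interpolation=cv2.INTER_CUBIC)[:,:,::-1])
E
```

```text
t: 31.55
ee_pos: [542.5, 94.2, 138.9]
orientation: [2.277, 2.161, 0.004]
ft_force: [6.5, 0.2, -1.4]
width: 18.1
grasp_force: 30.0
t: 32.15
ee_pos: [542.5, 94.2, 138.9]
orientation: [2.277, 2.161, 0.004]
ft_force: [6.5, 0.3, -1.6]
width: 18.5
grasp_force: 30.0
pull_knob [([458.6, 2.6, 165.2], 0.88)]
foot_face [([454.8, 3.1, 32.8], 0.97)]
pawl_ball [([546.1, 94.9, 134.9], 0.64)]
pull_knob []
pawl_ball [([451.7, -106.9, 43.3], 0.45)]
```

View pics/s3.png

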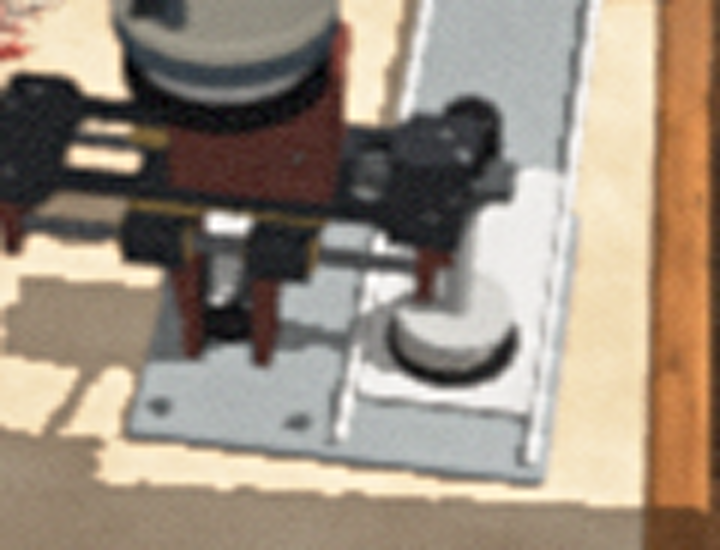

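The foot is down on the tin: the pull knob now reads z about 165, so the rail is at roughly 0.011. Lower the lever, release and withdraw.

```bash
python3 -m jog '0.01 0 0.05 0 0 0 1;0.022 0 0.1 0 0 0 1;0.032 0 0.15 0 0 0 1;0.034 0 0.17 0 0 0 1;0.034 0 0.17 0 0 0 1;0.034 0 0.17 0 0 0 0.3;0.034 0 0.17 0 0 0 0;0.034 0 0.17 0 0 0 0' && python3 -m jog '0 0 0 0 0 0 0;0 0 -0.1 0 0 0 0;0 0 -0.3 0 0 0 0;0 0 -0.5 0 0 0 0;0 0 -0.7 0 0 0 0;0 0 -0.8 0 0 0 0;0 0 -0.8 0 0 0 0'
python3 - <<'E'
from h import *
find(["pull_knob","foot_face","pawl_ball","tray_knob"],"scene"); find(["pull_knob","pawl_ball","tray_knob","lock_grip"],"top")
E
```

```text
t: 33.35
ee_pos: [540.0, 100.7, 103.9]
orientation: [-2.277, -2.162, 0.003]
ft_force: [-0.5, 0.8, -0.3]
width: 38.7
grasp_force: 0.0
t: 34.05
ee_pos: [542.7, 101.1, 267.6]
orientation: [2.276, 2.161, 0.007]
ft_force: [-0.3, -1.1, -0.1]
width: 43.9
grasp_force: 0.0
pull_knob [([457.2, 3.9, 165.5], 0.85)]
foot_face [([453.5, 4.5, 30.9], 0.85)]
pawl_ball [([545.9, 101.7, 98.3], 0.63)]
tray_knob [([448.3, -106.8, 47.6], 0.61), ([456.2, 4.0, 19.6], 0.46)]
pull_knob []
pawl_ball []
tray_knob [([450.5, -108.9, 42.6], 0.67)]
lock_grip [([551.6, -82.0, 152.1], 0.67), ([435.3, 363.5, -2.4], 0.61)]
```

All consistent: foot on the tin, lever released, tray home. Handing in.

```bash
python3 -c "
from workcell import close_job
print(close_job())"
```

```text
the job is handed in; nothing more can be done
None
```

I handed the job in after about 34 s of robot time. By the last camera readings the tin is clamped upright under the foot, with the tray home, the pawl lever let go and the lock knob free; the hand-in returned no verdict.

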